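# Roll the pin clear and tighten the hub by one click

## Task

Without lifting it off the bench, roll the loose steel pin out of the spanner's way until its whole length lies against the upright face of the angle-iron stop. Then push the long spanner arm on the hub clockwise (seen from above) until it clicks past its detent, and stop there without forcing the nut on. Leave the spanner clicked, the pin against the stop and all the other parts where they stand.

Things in the scene. Friction and masses are not known exactly. Their poses are not given: they have to be found in the camera images.
- hub: fixed steel wheel hub on a 110 mm square plate; origin on the pivot's axis at the bench top, z up. Flange 104 mm across, 19 mm high; pivot boss 48 mm across, 59 mm high. The spanner's arm first points along the hub's -x and sweeps towards its +y. Two dark ticks on the flange mark the arm's detents: at 0 and 0.7 rad clockwise.
- spanner (a joint): turn of the spanner arm on the nut under it, rad, clockwise from above positive; it starts in the detent at 0. A spring resists with up to about 1.4 N m (about 9 N at the push point) and gives way at 0.35, where the arm snaps on to rest at 0.7 (clicked, the end of this joint's travel).
- nut (a joint): turn of the nut with the spanner on it about the hub's axis, rad, clockwise positive, 0 at the start. Stiff friction keeps it there unless the clicked spanner is forced on with more than 2.5 N m (about 16 N at the push point): the nut then slips round, overtightened.
- spanner_push (a point): point on the middle of the spanner's black rubber grip, 160 mm from the pivot's axis, 34 mm above the bench. The arm is a straight level bar that ends 205 mm from the axis; from 130 mm on it is the grip, 21 mm wide, from 23.5 to 44.5 mm above the bench; nearer in it is steel, 18 mm wide. x runs along the arm towards the pivot.
- pin_center (a point): centre of the loose round steel pin, a tube-like bar 36 mm in diameter and 130 mm long that lies on the bench (centre 18 mm high) in the way of the spanner's sweep; x runs along its axis, y and z turn as it rolls. About 0.6 kg.
- pin: the same pin; its origin is on the surface of the pin, 18 mm from the axis at mid length (it goes round as the pin rolls); x runs along its axis.
- stop: fixed dark angle-iron stop, 300 mm long along its x, with an upright wall 30 mm high and 5 mm thick. Origin at the bench top in the middle of the wall's front face, which looks along the stop's -y, towards the hub; the pin belongs against this face (its centre then at y = -18 mm).
- socket: bystander: upright steel socket, 32 mm diameter, 40 mm tall, standing beside the spanner's arm on the side it is pushed from; origin centre of underside
- bearing: bystander: flat steel bearing ring, 52 mm diameter, 16 mm tall, beside the hub; origin centre of underside
- filter: bystander: white can-shaped oil filter, 74 mm diameter, 95 mm tall; origin centre of underside
- piston: bystander: aluminium engine piston, 82 mm diameter, 62 mm tall; origin centre of underside
- jar: bystander: glass jar with black cap, 68 mm diameter, 85 mm tall; origin centre of underside
- gear: bystander: dark steel gear lying flat beside one end of the stop, 74 mm diameter, 26 mm tall; origin centre of underside
- wrench: bystander: open-ended wrench lying flat along its own x, 170 mm long; origin at its middle, underside

How it is judged:
By the outcome, as a careful person would: the job done as asked, in the order asked, and still so for the second after the job is handed in, with the robot touching nothing.
It also fails if it takes over 58 s, if anything falls off the work surface, if the arm or the gripper's body presses on something with over 40 N, if the wrist force passes 120 N, or if a joint passes its speed limit or range.

## Robot

A 7-joint arm with a two-finger parallel gripper is mounted at the origin on the work surface. World frame = base frame: x ahead of the robot, y to its left, z up, the work surface at z = 0. Lengths are in m, angles in rad, forces in N, time in s.
With the tool pointing down it reaches from about 0.425 to 0.875 m from the base axis. Payload 8.4 kg.
Tool frame: the origin (TCP) lies at the very end of the fingers, on their centre line; the grasp point (between the pads) lies 19 mm behind it; z points along the fingers, y is the line along which they close (so a half turn about z gives the same grasp; the last joint's range is limited). The gripper opens to 87 mm and grips with 3 to 60 N. Pads are 19 mm wide; open, the fingers measure 117 mm over their backs; the gripper's body (75 mm by 190 mm) begins 51 mm behind the grasp point.
Start: joints at [1.241, 0.333, 0.04, 1.465, -0.013, 1.343, -0.059], TCP at [0.149, -0.633, 0.189] pointing down, gripper open.
Joint ranges: [-2.58, 2.58], [-0.38, 2.09], [-1.3, 1.39], [0.25, 2.4], [-1.5, 4.64], [0.08, 2.09], [-2.65, 2.65]. Speed limits (rad/s): [2.22, 2.22, 2.79, 2.79, 3.14, 3.14, 3.14].

## Interface

Orientations are given as a unit quaternion [w, x, y, z].
In Python, from cell import ctrl, viewer gives the robot as it stands. The module is installed in compiled form; this text tells all that it offers.
- The arm moves only by the tool move_arm, never from a script. Its argument "series" is a list that holds one entry, the list of rows, each a list of 7 numbers: the shift along the world's x, y, z in mm, then the turn, a rotation vector about the world's x, y, z in rad, then the opening, from 0 (shut) to 1 (fully open). A call has 1 to 10 rows; each row shifts and turns the commanded pose from where the row before left it; what a row does not reach is not made up. A row lasts 1/8 s, in which the tool goes at most 62.5 mm and 10.7 degrees, less where a joint would pass 70% of its speed; a pose out of reach is approached as far as the arm can. A call with a gripper value outside its range is refused whole. The fingers move at their own pace and stop on an object; "squeeze" is the grip in N (left out, the last holds). Time passes only in rows, so rows that do not move let the fingers close. It gives the time, the measured TCP pose, the force, the opening and the grip force at its end, in the units of the state.
- ctrl.get_state(): the state, without advancing time (a new reading comes with each control period).
- viewer.grab_frame(name): name is "scene" or "top" or "wrist"; returns a dict with "image" (400x640x3 uint8, blue, green, red), "range_z" (400x640 float32, m along the optical axis (not along the pixel's ray), 0 where there is no reading), "fov_y" (degrees; the focal length in pixels is half the picture's height over the tangent of half this angle, whatever the lens; pixels are square), "cx", "cy" (the principal point, pixels), "cam_to_world" (4x4, takes a point from camera to world coordinates). Camera axes: x right, y up, looking along -z (the intrinsics and any distortion apply to the point x, -y, -z); pixel columns grow to the right and rows downward; lengths in m; the calibration is good to about 2 mm. The wrist camera is an equidistant fisheye: a pixel r from the principal point sees the ray r / f radians off the axis. A picture is of the moment at which its call begins.
- ctrl.hand_in(): hands the job in; it is judged then, once.
The state is a dict: "clock": time; "qpos": joint angles; "qvel": joint speeds; "effort": joint torques, N m; "ee_pos": TCP position; "tcp_rot": TCP orientation; "contact_force": force on the tool from outside, world axes, zero at the start; "moment": the same for the moment, N m; "grip_width": finger opening in m; "finger_force": force on a finger pad.
Only numpy, scipy, OpenCV 4.12 (cv2) and the standard library are available. Lean on these libraries where they do the work, as an engineer would, in place of code of your own. Each camera call takes 0.05 s, during which the arm holds its last target. There are 200 camera calls.

## Working session

There is one attempt and no reset: what is moved stays moved. The work goes in short steps, Python scripts to look and compute and a tool call to move; the robot and the scene stay as the last step left them, time stands still between calls to the robot, and variables do not carry over. Pictures are saved under pics/ and viewed, at most 10 in all, crops included, and the job is handed in when it is done.

Besides the shell and the picture viewer there is one more tool, called after "Request:" by a JSON object that holds its "method" and its "body", one argument or row to a line. move_arm: Moves the arm, as the interface text tells. Its arguments: {"type":"object","properties":{"series":{"type":"array"},"squeeze":{"type":"number"}},"required":["series"]}

```bash
mkdir -p pics; cat > h.py <<'E'
import numpy as np, cv2
from cell import ctrl, viewer
def grab(n,save=None):
    f=viewer.grab_frame(n)
    if save: cv2.imwrite('pics/'+save,f['image'])
    return f
def cloud(f):
    "world point of each pixel (pinhole cameras)"
    h,w=f['range_z'].shape; fo=h/2/np.tan(np.radians(f['fov_y'])/2)
    u,v=np.meshgrid(np.arange(w),np.arange(h)); z=f['range_z']
    P=np.stack([(u-f['cx'])/fo*z,-(v-f['cy'])/fo*z,-z,np.ones_like(z)],-1)
    return (P@np.array(f['cam_to_world']).T)[...,:3]
E
python3 - <<'E'
from h import *
s=ctrl.get_state();print(s)
for n in('top','scene'):
    f=grab(n,n+'1.png');print({k:f[k] for k in('fov_y','cx','cy','cam_to_world')})
    P=cloud(f);np.save(n+'.npy',P)
    for v,u in((100,320),(200,160),(200,320),(200,480),(300,320)):print(u,v,P[v,u].round(3))
E
```

```text
{'clock': 0.0, 'qpos': array([ 1.24080678,  0.33391275,  0.03988622,  1.46625716, -0.01340331,
        1.34331274, -0.05848662]), 'qvel': array([ 0.0006603 , -0.0001091 , -0.00017163, -0.00031198, -0.00029739,
       -0.0008653 , -0.00146313]), 'effort': array([ 1.62875726e-04, -6.56354284e+01,  1.33531608e+00, -4.03799272e+01,
       -5.95757738e-02,  4.45702428e-02,  1.63734339e-04]), 'ee_pos': array([ 0.14852656, -0.63226546,  0.18766521]), 'tcp_rot': array([-7.98245665e-04,  9.93350010e-01,  1.15130792e-01, -1.48456913e-04]), 'contact_force': array([ 0.0655554 ,  0.14586327, -0.05101849]), 'moment': array([-0.01565404, -0.03617397, -0.00931147]), 'finger_force': 0.0, 'grip_width': 0.08664309660514373}
{'fov_y': 52.06868085455544, 'cx': 323.9393487969591, 'cy': 195.68447772882223, 'cam_to_world': array([[-0.04855436,  0.97767632, -0.20442965,  0.32368077],
       [-0.99881918, -0.04786491,  0.00831894,  0.02227549],
       [-0.00165177,  0.20459218,  0.97884591,  1.40266551],
       [ 0.        ,  0.        ,  0.        ,  1.        ]])}
320 100 [ 1.324e+00 -1.000e-03 -7.450e-01]
160 200 [0.625 0.576 0.018]
320 200 [0.602 0.025 0.001]
480 200 [ 0.575 -0.533 -0.   ]
320 300 [0.264 0.041 0.005]
{'fov_y': 57.34869529557633, 'cx': 313.8987115355554, 'cy': 197.12400313629055, 'cam_to_world': array([[ 0.81093639, -0.4756256 ,  0.34082615,  0.91403387],
       [ 0.58513289,  0.66045354, -0.47055353, -0.44810409],
       [-0.00129253,  0.58101757,  0.81388999,  0.84400012],
       [ 0.        ,  0.        ,  0.        ,  1.        ]])}
320 100 [0.334 0.39  0.001]
160 200 [ 0.213 -0.222 -0.001]
320 200 [ 0.579  0.044 -0.003]
480 200 [0.944 0.243 0.07 ]
320 300 [ 0.747 -0.194  0.001]
```

View pics/top1.png

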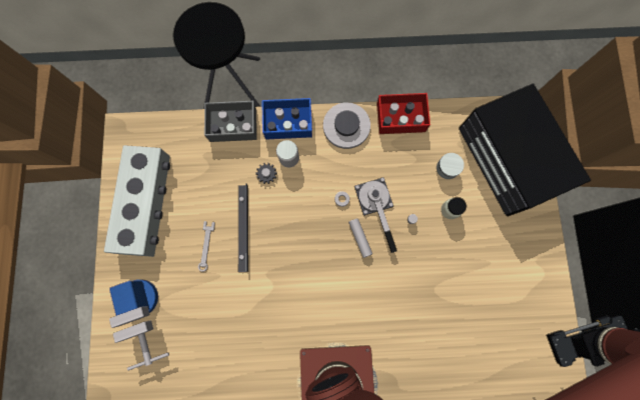

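View pics/scene1.png

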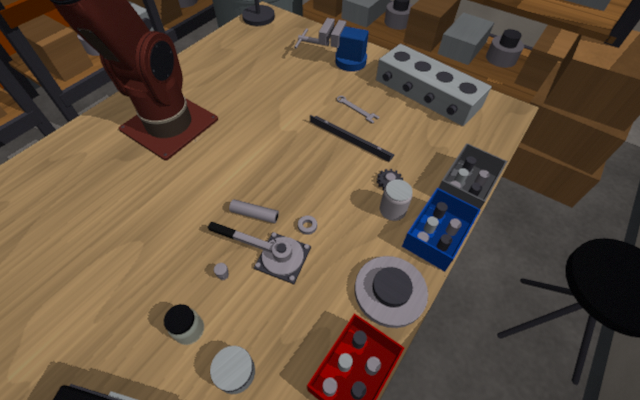

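The top view shows the hub at (375,195), with its spanner running to (391,249). The pin is at (360,238), the stop along (243,185–270), the socket at (412,219) and the bearing at (343,200). Next I'll measure them from the depth data.

```bash
python3 - <<'E'
from h import *
T=np.load('top.npy');S=np.load('scene.npy')
def box(P,u0,u1,v0,v1,z0,z1):
    q=P[v0:v1,u0:u1].reshape(-1,3);return q[(q[:,2]>z0)&(q[:,2]<z1)]
def rect(n,q):
    r=cv2.minAreaRect((q[:,:2]*1000).astype(np.float32));p=q[:,:2]-q[:,:2].mean(0);d=np.linalg.svd(p,full_matrices=False)[2][0]
    print(n,len(q),'mean',q.mean(0).round(4),'rect',np.round(r,1) if 0 else r,'dir',np.degrees(np.arctan2(d[1],d[0])).round(1),'zmax',q[:,2].max().round(4))
# top
rect('pinT',box(T,342,374,217,262,.025,.05))
rect('stopT',box(T,232,256,180,280,.02,.05))
rect('gripT',box(T,378,400,215,256,.03,.06))
rect('bossT',box(T,355,395,178,215,.05,.08))
rect('sockT',box(T,404,420,210,228,.03,.06))
rect('bearT',box(T,333,351,190,209,.009,.03))
print(T[215:262:5,342:374:4,2].round(3))
# scene
rect('pinS',box(S,225,282,195,226,.025,.05))
rect('stopS',box(S,305,395,112,162,.02,.05))
rect('gripS',box(S,205,245,220,246,.03,.06))
rect('bossS',box(S,262,300,232,262,.05,.08))
rect('sockS',box(S,212,232,260,282,.03,.06))
rect('bearS',box(S,297,320,214,236,.009,.03))
rect('gearT',box(T,253,280,160,187,.015,.04))
E
python3 - <<'E'
import cv2,numpy as np
a=cv2.imread('pics/top1.png')[165:285,225:435];b=cv2.imread('pics/scene1.png')[100:290,190:400]
c=cv2.resize(a,None,fx=3.5,fy=3.5,interpolation=2)
cv2.imwrite('pics/c1.png',c)
E
```

```text
pinT 365 mean [ 0.4613 -0.1027  0.0338] rect ((462.5098876953125, -102.82816314697266), (129.345458984375, 34.161495208740234), 19.06329345703125) dir -160.6 zmax 0.0431
stopT 177 mean [0.5159 0.2801 0.0296] rect ((519.1044311523438, 280.15155029296875), (5.452502250671387, 299.1786193847656), 89.59513092041016) dir 179.5 zmax 0.037
gripT 251 mean [ 0.4676 -0.1939  0.0432] rect ((472.66119384765625, -194.08670043945312), (131.93496704101562, 21.581880569458008), 13.699075698852539) dir -165.9 zmax 0.0509
bossT 112 mean [ 0.6051 -0.1584  0.0549] rect ((604.821044921875, -159.73326110839844), (42.92478942871094, 43.77088928222656), 42.72316360473633) dir 60.9 zmax 0.0663
sockT 71 mean [ 0.5169 -0.2806  0.0408] rect ((517.5843505859375, -280.9556579589844), (27.217247009277344, 28.632347106933594), 81.31070709228516) dir 135.7 zmax 0.046
bearT 132 mean [ 0.6012 -0.0485  0.0156] rect ((602.617431640625, -47.993431091308594), (48.51604080200195, 50.47529220581055), 87.66875457763672) dir 122.8 zmax 0.0242
[[-0.007 -0.002  0.004  0.003  0.001 -0.001  0.001  0.004]
 [ 0.002  0.002  0.003  0
[... 984 characters left out ...]
80176) dir 13.9 zmax 0.0486
bossS 217 mean [ 0.6087 -0.1636  0.0542] rect ((607.0004272460938, -161.9569854736328), (44.473331451416016, 44.080806732177734), 83.72335052490234) dir -123.0 zmax 0.0621
sockS 148 mean [ 0.5196 -0.284   0.0393] rect ((518.0118408203125, -283.3916931152344), (30.35715103149414, 30.941211700439453), 64.6164321899414) dir -36.7 zmax 0.0432
bearS 225 mean [ 0.6036 -0.0521  0.0155] rect ((602.2487182617188, -50.709022521972656), (49.9379997253418, 50.61860275268555), 54.33243179321289) dir -50.3 zmax 0.0198
gearT 248 mean [0.706  0.2108 0.0206] rect ((705.849609375, 203.45167541503906), (69.92908477783203, 85.3319320678711), 0.40257811546325684) dir 166.0 zmax 0.0329
```

View pics/c1.png

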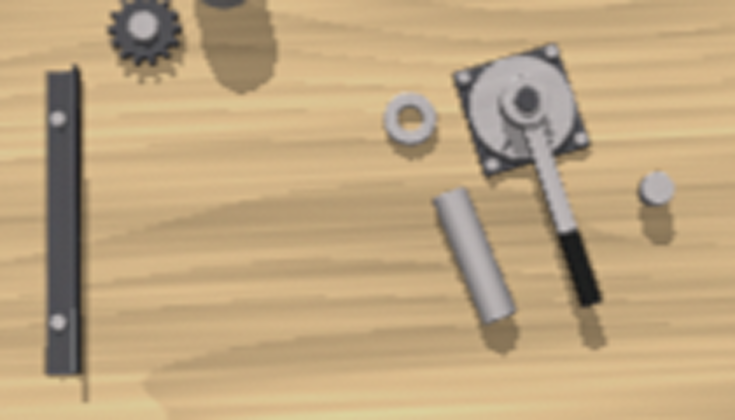

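The crop shows the stop's wall on the right side of the angle iron, at a front face of y≈0.277. The pin is at (0.463,-0.104), yawed 19° to the stop. I'll put the open fingers side by side along the pin, so two contact points push it and control its angle. First I move above the gap between the spanner and the pin.

Request:
{"method": "move_arm", "body": {
  "series": [
    [[33,49,0,0,0,0.168,1],[33,49,0,0,0,0.168,1],[33,49,0,0,0,0.168,1],[33,49,0,0,0,0.168,1],[33,49,0,0,0,0.168,1],[33,49,0,0,0,0.168,1],[33,49,0,0,0,0.168,1],[33,49,0,0,0,0.168,1],[33,49,0,0,0,0.168,1],[31,50,0,0,0,0.168,1]]
  ]
}}

```text
clock: 1.35
ee_pos: [0.4773, -0.1401, 0.1884]
tcp_rot: [0.0, 0.575, 0.818, -0.0]
contact_force: [0.2, -1.0, 0.6]
grip_width: 0.087
finger_force: 0.0
```

Request:
{"method": "move_arm", "body": {
  "series": [
    [[0,0,0,0,0,0,1],[0,0,0,0,0,0,1]]
  ]
}}

```text
clock: 1.6
ee_pos: [0.4762, -0.1422, 0.1882]
tcp_rot: [-0.0, 0.578, 0.816, -0.0]
contact_force: [-0.3, -0.5, -0.3]
grip_width: 0.0868
finger_force: 0.0
```

Request:
{"method": "move_arm", "body": {
  "series": [
    [[0,0,-40,0,0,0,1],[0,0,-45,0,0,0,1],[0,0,-45,0,0,0,1],[0,0,-28,0,0,0,1],[0,0,-14,0,0,0,1],[0,0,0,0,0,0,1]]
  ]
}}

```text
clock: 2.35
ee_pos: [0.476, -0.1425, 0.0162]
tcp_rot: [-0.001, 0.578, 0.816, -0.0]
contact_force: [0.6, -0.7, -0.2]
grip_width: 0.0869
finger_force: 0.0
```

```bash
python3 - <<'E'
from h import *
f=grab('scene');c=f['image'][150:310,160:340]
w=grab('wrist')['image'];
a=cv2.resize(c,None,fx=2.4,fy=2.4,interpolation=2)
b=cv2.resize(w,(614,384))[:, 120:480]
cv2.imwrite('pics/c2.png',np.hstack([a,b]))
print(ctrl.get_state()['ee_pos'])
E
```

```text
[ 0.4773097  -0.14241038  0.01760718]
```

View pics/c2.png

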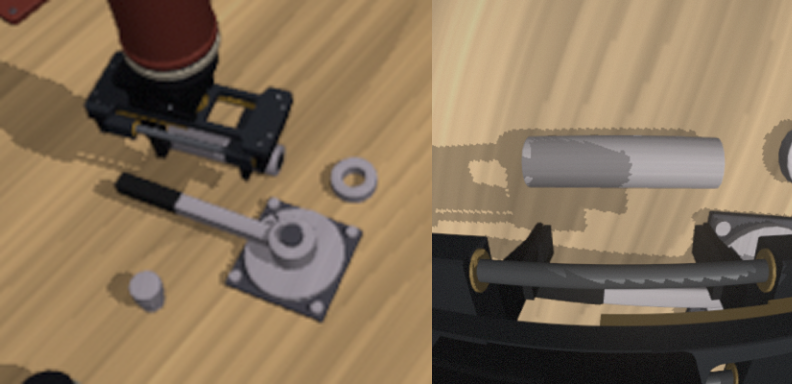

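The fingers are down between the pin and the spanner, parallel to the pin. I'll approach gently and then start turning.

Request:
{"method": "move_arm", "body": {
  "series": [
    [[-1,3,0,0,0,0,1],[-1,3,0,0,0,0,1],[-1,3,0,0,0,0,1],[-1,3,0,0,0,0,1],[-1,3,0,0,0,0,1],[-1,4,0,0,0,-0.015,1],[-1,5,0,0,0,-0.03,1],[-1,5,0,0,0,-0.03,1],[-1,5,0,0,0,-0.03,1],[-1,5,0,0,0,-0.03,1]]
  ]
}}

```text
clock: 3.7
ee_pos: [0.4666, -0.1024, 0.0165]
tcp_rot: [-0.0, 0.632, 0.775, -0.0]
contact_force: [-0.1, -0.5, 0.7]
grip_width: 0.087
finger_force: 0.0
```

Request:
{"method": "move_arm", "body": {
  "series": [
    [[-1,5,0,0,0,-0.03,1],[-1,5,0,0,0,-0.03,1],[-1,5,0,0,0,-0.03,1],[-1,5,0,0,0,-0.03,1],[-1,5,0,0,0,-0.03,1],[0,5,0,0,0,-0.03,1],[0,5,0,0,0,-0.025,1],[0,5,0,0,0,0,1]]
  ]
}}

```text
clock: 4.7
ee_pos: [0.4617, -0.0624, 0.0165]
tcp_rot: [-0.0, 0.707, 0.707, -0.0]
contact_force: [-0.5, -0.0, -0.1]
grip_width: 0.087
finger_force: 0.0
```

```bash
python3 - <<'E'
from h import *
f=grab('wrist','w2.png');print(ctrl.get_state())
t=grab('top')
a=cv2.resize(t['image'][165:285,225:435],None,fx=2,fy=2,interpolation=2)
b=cv2.resize(f['image'],(384,240))
cv2.imwrite('pics/c3.png',np.hstack([a,b]))
E
```

```text
{'clock': 4.75, 'qpos': array([ 0.55444892,  0.1763747 , -0.55136239,  2.06783358,  0.11485602,
        0.92632491, -0.05830337]), 'qvel': array([ 0.00526017,  0.00062265,  0.00352702, -0.00336654, -0.00011514,
        0.00082265,  0.01997326]), 'effort': array([ 1.50415901e+00, -4.16762495e+01, -1.34561408e+00, -3.30650532e+01,
        2.56119166e-01,  5.44963195e-02,  3.45764717e-02]), 'ee_pos': array([ 0.46167204, -0.06168053,  0.01653939]), 'tcp_rot': array([-1.23991313e-04,  7.06802627e-01,  7.07410789e-01,  8.87964523e-05]), 'contact_force': array([0.71429924, 0.1296441 , 0.33269702]), 'moment': array([ 0.04656744, -0.09413107,  0.03405951]), 'finger_force': 0.0, 'grip_width': 0.08687227262608592}
```

View pics/c3.png

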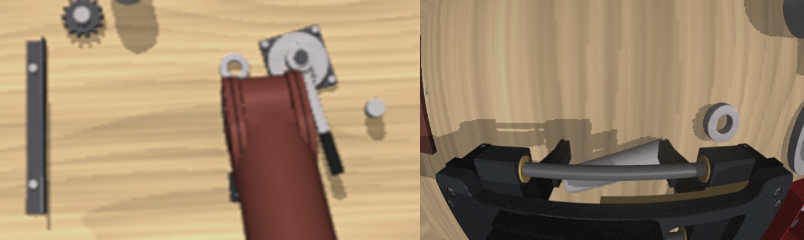

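In the wrist view the pin is still tilted and sits partly between the fingers. I'll compute its pose from the wrist depth.

```bash
cat >> h.py <<'E'
def fcloud(f):
    "world points, equidistant fisheye"
    h,w=f['range_z'].shape; fo=h/2/np.tan(np.radians(f['fov_y'])/2)
    u,v=np.meshgrid(np.arange(w)-f['cx'],np.arange(h)-f['cy']); r=np.hypot(u,v)+1e-9
    t=np.tan(np.minimum(r/fo,1.5)); z=f['range_z']
    P=np.stack([u/r*t*z,-v/r*t*z,-z,np.ones_like(z)],-1)
    return (P@np.array(f['cam_to_world']).T)[...,:3]
def fit(q,n=''):
    r=cv2.minAreaRect((q[:,:2]*1000).astype(np.float32))
    p=q[:,:2]-q[:,:2].mean(0);d=np.linalg.svd(p,full_matrices=False)[2][0]
    print(n,len(q),q.mean(0).round(4),np.round(r[0],1),np.round(r[1],1),'dir',np.degrees(np.arctan(d[1]/d[0])).round(1),'z',np.percentile(q[:,2],[5,95]).round(3))
E
python3 - <<'E'
from h import *
f=grab('wrist');P=fcloud(f);im=f['image']
s=640/384
for u,v in((610,175),(640,155),(580,180),(560,155),(690,160),(720,122)):
    U,V=int((u-420)*s),int(v*s);print((U,V),P[V,U].round(3),im[V,U])
g=cloud(t:=grab('scene'))
m=(im.min(2)>90)&(np.ptp(im.astype(int),2)<30)&(f['range_z']>0)
q=P[m];k=(abs(q[:,0]-.46)<.12)&(abs(q[:,1]+.07)<.09)&(q[:,2]>.01)&(q[:,2]<.045)
fit(q[k],'pinW')
q=g.reshape(-1,3);k=(abs(q[:,0]-.46)<.1)&(q[:,1]>-.15)&(q[:,1]<0)&(q[:,2]>.02)&(q[:,2]<.05)
fit(q[k],'S')
e=t['image'][120:280,180:340];cv2.imwrite('pics/c4.png',cv2.resize(np.hstack([e]),None,fx=3.5,fy=3.5))
E
```

```text
(316, 291) [ 0.461 -0.031  0.138] [115 114 114]
(366, 258) [ 0.491 -0.079  0.028] [122 122 126]
(266, 300) [ 0.422 -0.111  0.033] [ 98  99 101]
(233, 258) [ 0.418 -0.052  0.08 ] [22 24 28]
(450, 266) [ 0.569 -0.105 -0.001] [117 149 173]
(500, 203) [ 0.606 -0.05  -0.001] [ 92 114 132]
pinW 3209 [ 0.4656 -0.0955  0.0305] [494.6 -89.8] [195.7  32.7] dir 26.4 z [0.023 0.035]
S 579 [ 0.4673 -0.1087  0.0315] [ 463.8 -104.9] [130.9  37.5] dir 19.5 z [0.022 0.037]
```

View pics/c4.png

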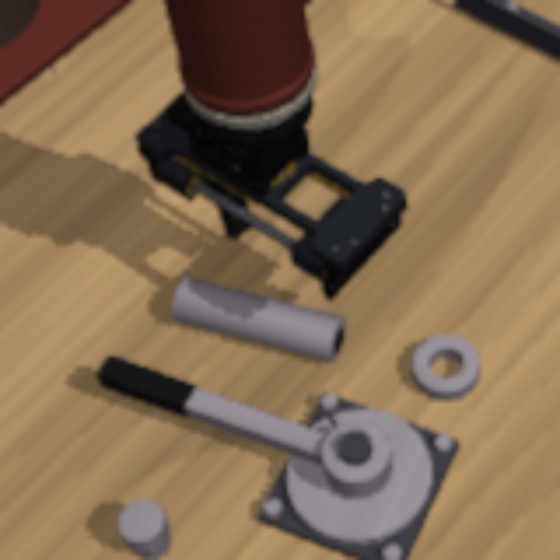

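The scene view shows that the pin hasn't moved and the gripper is now past it, with no force recorded. The fingertips may be higher than the state says, so I'll measure them directly.

```bash
python3 - <<'E'
from h import *
f=grab('scene');P=cloud(f);im=f['image']
q=P.reshape(-1,3);c=im.reshape(-1,3).max(1)
k=(c<75)&(q[:,2]<.13)&(q[:,2]>.012)&(abs(q[:,0]-.46)<.13)&(q[:,1]>-.15)&(q[:,1]<.1)
q=q[k]
for a in np.arange(.01,.13,.01):
    s=q[(q[:,2]>=a)&(q[:,2]<a+.01)]
    if len(s):print(a.round(2),len(s),s.min(0).round(3),s.max(0).round(3))
k=(im[...,:].max(2)<75)
for u0,u1,v0,v1 in((235,256,165,190),(265,285,190,206)):
    for v in range(v0,v1,2):
        us=np.where(k[v,u0:u1])[0]+u0
        if len(us):print(v,us.min(),us.max(),P[v,us[len(us)//2]].round(3))
s=ctrl.get_state();print(s['ee_pos'],s['qpos'])
E
```

```text
0.01 11 [ 0.523 -0.143  0.012] [ 0.561 -0.077  0.019]
0.02 5 [ 0.419 -0.139  0.021] [ 0.528 -0.075  0.025]
0.05 12 [ 0.412 -0.074  0.053] [ 0.515 -0.06   0.059]
0.06 20 [ 0.412 -0.076  0.06 ] [ 0.513 -0.055  0.07 ]
0.07 12 [ 0.41  -0.076  0.071] [ 0.512 -0.055  0.078]
0.08 7 [ 0.412 -0.074  0.08 ] [ 0.419 -0.055  0.09 ]
0.09 8 [ 0.412 -0.069  0.091] [ 0.418 -0.062  0.099]
0.1 8 [ 0.408 -0.075  0.1  ] [ 0.417 -0.065  0.109]
0.11 5 [ 0.409 -0.078  0.112] [ 0.414 -0.072  0.119]
0.12 49 [ 0.412 -0.102  0.12 ] [ 0.55  -0.031  0.13 ]
165 235 255 [ 0.468 -0.1    0.209]
167 235 255 [ 0.449 -0.086  0.175]
169 235 255 [ 0.45  -0.088  0.171]
171 235 255 [ 0.448 -0.088  0.162]
173 235 255 [ 0.448 -0.089  0.155]
175 235 255 [ 0.414 -0.062  0.096]
177 241 255 [ 0.418 -0.063  0.091]
179 242 250 [ 0.451 -0.091  0.136]
181 243 251 [ 0.457 -0.097  0.138]
183 244 254 [ 0.463 -0.096  0.134]
185 244 255 [ 0.418 -0.066  0.06 ]
187 245 247 [ 0.417 -0.074  0.059]
190 265 284 [ 0.544 -0.091  0.163]
192 265 284 [ 0.548 -0.095  0.163]
194 265 284 [ 0.55  -0.099  0.161]
196 266 282 [ 0.547 -0.1    0.153]
198 268 280 [ 0.547 -0.101  0.146]
200 272 278 [ 0.547 -0.099  0.135]
202 272 276 [ 0.545 -0.101  0.128]
204 273 275 [ 0.513 -0.072  0.057]
[ 0.46169557 -0.06287136  0.01654403] [ 0.55553567  0.17652906 -0.5502009   2.0675495   0.11520543  0.92635084
 -0.05696639]
```

The fingertips are really at z≈0.053 while the state says 0.0165, so its z reads about 37 mm low. The x and y agree. I'll go back over the pin at this height and lower by a further 38 mm.

Request:
{"method": "move_arm", "body": {
  "series": [
    [[2,-13,0,0,0,0.056,1],[3,-13,0,0,0,0.056,1],[2,-13,0,0,0,0.056,1],[3,-13,0,0,0,0.056,1],[2,-14,0,0,0,0.056,1],[3,-14,0,0,0,0.057,1],[0,0,0,0,0,0,1],[0,0,-12,0,0,0,1],[0,0,-10,0,0,0,1],[0,0,0,0,0,0,1]]
  ]
}}

```text
clock: 6.2
ee_pos: [0.4757, -0.1419, -0.0067]
tcp_rot: [-0.001, 0.578, 0.816, -0.0]
contact_force: [0.3, 1.4, 0.5]
grip_width: 0.0869
finger_force: 0.0
```

```bash
python3 - <<'E'
from h import *
f=grab('scene');P=cloud(f);im=f['image']
q=P.reshape(-1,3);c=im.reshape(-1,3).max(1)
k=(c<75)&(q[:,2]<.1)&(q[:,2]>.008)&(abs(q[:,0]-.476)<.08)&(q[:,1]>-.175)&(q[:,1]<-.1)
q=q[k]
for a in np.arange(.00,.1,.01):
    s=q[(q[:,2]>=a)&(q[:,2]<a+.01)]
    if len(s):print(a.round(2),len(s),s.min(0).round(3),s.max(0).round(3))
cv2.imwrite('pics/c5.png',cv2.resize(im[150:310,160:340],None,fx=3.3,fy=3.3))
E
```

```text
0.0 2 [ 0.547 -0.134  0.009] [ 0.548 -0.132  0.009]
0.01 9 [ 0.547 -0.144  0.01 ] [ 0.554 -0.132  0.014]
0.02 17 [ 0.417 -0.17   0.021] [ 0.529 -0.101  0.03 ]
0.03 25 [ 0.432 -0.17   0.031] [ 0.528 -0.102  0.04 ]
0.04 20 [ 0.431 -0.17   0.04 ] [ 0.53  -0.135  0.049]
0.05 10 [ 0.431 -0.17   0.05 ] [ 0.437 -0.149  0.06 ]
0.06 10 [ 0.429 -0.17   0.061] [ 0.438 -0.15   0.07 ]
0.07 9 [ 0.43  -0.164  0.071] [ 0.435 -0.153  0.079]
0.08 5 [ 0.43 -0.17  0.08] [ 0.433 -0.162  0.088]
0.09 7 [ 0.432 -0.173  0.091] [ 0.554 -0.104  0.1  ]
```

View pics/c5.png

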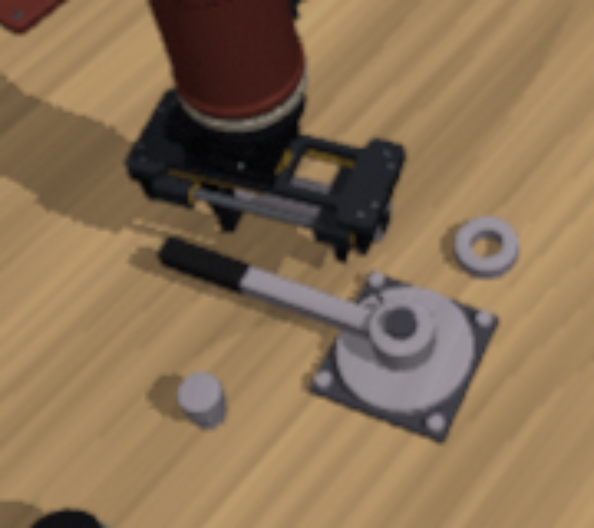

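The tips are at about 0.03, between the pin and the spanner. I'll lower another 12 mm and repeat the push.

Request:
{"method": "move_arm", "body": {
  "series": [
    [[0,0,-12,0,0,0,1],[-1,3,0,0,0,0,1],[-1,3,0,0,0,0,1],[-1,3,0,0,0,0,1],[-1,3,0,0,0,0,1],[-1,3,0,0,0,0,1],[-1,4,0,0,0,-0.015,1],[-1,5,0,0,0,-0.03,1]]
  ]
}}

```text
clock: 7.25
ee_pos: [0.4697, -0.1186, -0.0174]
tcp_rot: [0.0, 0.597, 0.802, -0.0]
contact_force: [1.0, 0.0, 0.5]
grip_width: 0.087
finger_force: 0.1
```

Request:
{"method": "move_arm", "body": {
  "series": [
    [[-1,5,0,0,0,-0.03,1],[-1,5,0,0,0,-0.03,1],[-1,5,0,0,0,-0.03,1],[-1,5,0,0,0,-0.03,1],[-1,5,0,0,0,-0.03,1],[-1,5,0,0,0,-0.03,1],[-1,5,0,0,0,-0.03,1],[-1,5,0,0,0,-0.03,1],[0,5,0,0,0,-0.03,1],[0,5,0,0,0,-0.025,1]]
  ]
}}

```text
clock: 8.5
ee_pos: [0.4615, -0.0684, -0.0175]
tcp_rot: [-0.0, 0.709, 0.706, -0.0]
contact_force: [0.1, -0.1, 0.4]
grip_width: 0.087
finger_force: 0.3
```

```bash
cat >> h.py <<'E'
def pin():
    "fit of the pin in scene and wrist clouds"
    y=ctrl.get_state()['ee_pos'];print('tcp',y.round(4))
    for n,F in(('scene',cloud),('wrist',fcloud)):
        f=grab(n);P=F(f);im=f['image'].astype(int)
        m=(im.min(2)>70)&(np.ptp(im,2)<30)&(f['range_z']>0)
        q=P[m];k=(abs(q[:,0]-y[0])<.13)&(q[:,1]>y[1]-.03)&(q[:,1]<min(y[1]+.15,.275))&(q[:,2]>.02)&(q[:,2]<.045)
        if k.sum()>10: fit(q[k],n)
E
python3 -c "
from h import *
pin()"
```

```text
tcp [ 0.4615 -0.0684 -0.0175]
scene 95 [ 0.4509 -0.0281  0.0339] [441.9 -29.4] [61. 29.] dir 33.0 z [0.028 0.037]
wrist 15483 [ 0.4421 -0.0224  0.0315] [437.5 -26.1] [130.6  35. ] dir 19.1 z [0.024 0.035]
```

Pushing rolls the pin but doesn't yaw it: it's still at 19° and rolled ahead. I'll raise the hand and locate the pin. Then I'll straddle it with the jaws, close lightly to yaw it on the bench, and roll it after that.

Request:
{"method": "move_arm", "body": {
  "series": [
    [[0,0,25,0,0,0,1],[-6,10,30,0,0,-0.177,1],[-6,10,0,0,0,-0.177,1],[-6,10,0,0,0,-0.177,1],[-6,10,0,0,0,-0.177,1],[0,3,0,0,0,-0.177,1],[0,0,0,0,0,-0.177,1],[0,0,0,0,0,-0.177,1],[0,0,0,0,0,0,1]]
  ]
}}

```text
clock: 9.72
ee_pos: [0.4376, -0.0257, 0.0375]
tcp_rot: [-0.0, 0.986, 0.164, -0.0]
contact_force: [0.4, 0.9, -0.3]
grip_width: 0.0866
finger_force: 0.0
```

```bash
python3 -c "
from h import *
pin();pin()
print(ctrl.get_state()['tcp_rot'])"
```

```text
tcp [ 0.4376 -0.0257  0.0375]
scene 289 [ 0.4642 -0.0205  0.0316] [442.2 -24.9] [118.6  32.7] dir 22.3 z [0.023 0.037]
wrist 6816 [ 0.452  -0.0169  0.0316] [436.6 -21.8] [130.8  34.9] dir 19.1 z [0.024 0.035]
tcp [ 0.4376 -0.0257  0.0375]
scene 291 [ 0.4632 -0.021   0.0315] [441.8 -24.8] [120.1  33.1] dir 22.9 z [0.023 0.037]
wrist 6805 [ 0.4519 -0.0169  0.0315] [436.5 -21.8] [130.2  34.9] dir 19.1 z [0.024 0.035]
[-5.99497497e-05  9.86269677e-01  1.65142721e-01 -5.59660042e-05]
```

Request:
{"method": "move_arm", "body": {
  "series": [
    [[0,2,-25,0,0,0,1],[0,0,-25,0,0,0,1],[0,0,-12,0,0,0,1],[0,0,0,0,0,0,0.3],[0,0,0,0,0,0,0.3],[0,0,0,0,0,0,0.3],[0,0,0,0,0,0,0.3],[0,0,0,0,0,0,0.3]]
  ],
  "squeeze": 5
}}

```text
clock: 10.92
ee_pos: [0.4379, -0.0238, -0.0242]
tcp_rot: [0.0, 0.987, 0.164, 0.0]
contact_force: [0.7, -0.2, 0.6]
grip_width: 0.0447
finger_force: 0.0
```

Request:
{"method": "move_arm", "body": {
  "series": [
    [[0,0,0,0,0,0,0.3],[0,0,0,0,0,0,0.3],[0,0,0,0,0,0,0.3]]
  ]
}}

```text
clock: 11.3
ee_pos: [0.4377, -0.0236, -0.0244]
tcp_rot: [-0.0, 0.987, 0.164, 0.0]
contact_force: [-0.7, 0.6, 2.5]
grip_width: 0.0359
finger_force: 5.0
```

Request:
{"method": "move_arm", "body": {
  "series": [
    [[0,0,0,0,0,-0.07,0.3],[0,0,0,0,0,-0.08,0.3],[0,0,0,0,0,-0.08,0.3],[0,0,0,0,0,-0.08,0.3],[0,0,0,0,0,-0.08,0.3],[0,0,0,0,0,-0.05,0.3],[0,0,0,0,0,0,0.3]]
  ]
}}

```text
clock: 12.18
ee_pos: [0.4378, -0.024, -0.0244]
tcp_rot: [0.0, 0.998, -0.055, 0.0]
contact_force: [-0.1, -0.9, 1.2]
grip_width: 0.0358
finger_force: 5.0
```

Request:
{"method": "move_arm", "body": {
  "series": [
    [[0,0,0,0,0,0,0.6],[0,0,0,0,0,0,0.8],[0,0,0,0,0,0,0.8],[0,0,0,0,0,0,0.8]]
  ]
}}

```text
clock: 12.68
ee_pos: [0.4377, -0.0237, -0.0245]
tcp_rot: [-0.0, 0.998, -0.056, -0.0]
contact_force: [-0.3, 0.0, 0.6]
grip_width: 0.0658
finger_force: 0.0
```

```bash
python3 -c "
from h import *
pin();pin()"
```

```text
tcp [ 0.4377 -0.0237 -0.0245]
scene 306 [ 0.4568 -0.03    0.0328] [436.4 -26.2] [ 33.7 130.9] dir -10.2 z [0.025 0.037]
wrist 10301 [ 0.4626 -0.0266  0.0315] [448.4 -12.6] [ 60.6 110.4] dir -5.9 z [0.024 0.035]
tcp [ 0.4376 -0.0237 -0.0245]
scene 308 [ 0.4569 -0.0299  0.0328] [436.4 -25.5] [ 34.4 130.8] dir -10.0 z [0.025 0.037]
wrist 10291 [ 0.4626 -0.0266  0.0315] [447.4 -25.1] [ 35.5 109.8] dir -5.9 z [0.024 0.035]
```

Request:
{"method": "move_arm", "body": {
  "series": [
    [[0,0,20,0,0,0,0.8],[0,0,40,0,0,0,1],[0,-6,0,0,0,0.175,1],[0,-6,0,0,0,0.175,1],[0,-6,0,0,0,0.175,1],[-1,-6,0,0,0,0.174,1],[-1,-6,0,0,0,0.174,1],[-1,-6,0,0,0,0.174,1],[-1,-4,0,0,0,0.174,1],[0,0,0,0,0,0.174,1]]
  ]
}}

```text
clock: 14.12
ee_pos: [0.4335, -0.0641, 0.0355]
tcp_rot: [-0.0, 0.799, 0.601, -0.0]
contact_force: [-0.4, 0.5, 0.0]
grip_width: 0.0871
finger_force: 0.0
```

Request:
{"method": "move_arm", "body": {
  "series": [
    [[0,0,0,0,0,0.174,1],[0,0,-20,0,0,0,1],[0,0,-25,0,0,0,1],[0,0,-8,0,0,0,1],[0,0,0,0,0,0,1]]
  ]
}}

```text
clock: 14.75
ee_pos: [0.4334, -0.0636, -0.0176]
tcp_rot: [-0.0, 0.746, 0.666, -0.0]
contact_force: [-0.5, -0.1, 0.3]
grip_width: 0.0874
finger_force: 0.0
```

```bash
python3 -c "
from h import *
pin()"
```

```text
tcp [ 0.4334 -0.0636 -0.0176]
scene 144 [ 0.4437 -0.0286  0.0327] [452.  -27.4] [31.2 99.6] dir -7.5 z [0.026 0.037]
wrist 15541 [ 0.4377 -0.0203  0.0315] [437.  -22.5] [ 33.8 130. ] dir -6.0 z [0.024 0.035]
```

Request:
{"method": "move_arm", "body": {
  "series": [
    [[0,3,0,0,0,0,1],[0,3,0,0,0,0,1],[1,3,0,0,0,0,1],[0,3,0,0,0,0,1],[1,4,0,0,0,0,1],[0,5,0,0,0,0,1],[1,5,0,0,0,0,1],[0,6,0,0,0,0,1],[1,6,0,0,0,0,1],[1,6,0,0,0,0,1]]
  ]
}}

```text
clock: 16.1
ee_pos: [0.4387, -0.0193, -0.0175]
tcp_rot: [-0.0, 0.746, 0.666, 0.0]
contact_force: [0.2, -1.5, 1.0]
grip_width: 0.087
finger_force: 0.4
```

Request:
{"method": "move_arm", "body": {
  "series": [
    [[1,6,0,0,0,0,1],[0,6,0,0,0,0,1],[1,6,0,0,0,0,1],[1,6,0,0,0,0,1],[0,6,0,0,0,0,1],[1,6,0,0,0,0,1],[1,6,0,0,0,0,1],[0,6,0,0,0,0,1],[1,6,0,0,0,0,1],[1,6,0,0,0,0,1]]
  ]
}}

```text
clock: 17.35
ee_pos: [0.4457, 0.0406, -0.0175]
tcp_rot: [0.0, 0.746, 0.666, -0.0]
contact_force: [-0.3, -1.2, 1.3]
grip_width: 0.0871
finger_force: 0.4
```

```bash
python3 -c "
from h import *
pin()"
```

```text
tcp [ 0.4457  0.0406 -0.0175]
scene 81 [0.4577 0.0622 0.0317] [453.   69.5] [ 33.8 119. ] dir -4.1 z [0.026 0.036]
wrist 15237 [0.448  0.0764 0.0313] [447.2  73.6] [ 34.4 129.9] dir -6.0 z [0.023 0.035]
```

The pin tracks the fingers at −6°, so I continue.

Request:
{"method": "move_arm", "body": {
  "series": [
    [[1,7,0,0,0,0,1],[1,7,0,0,0,0,1],[0,7,0,0,0,0,1],[1,7,0,0,0,0,1],[1,7,0,0,0,0,1],[0,7,0,0,0,0,1],[1,7,0,0,0,0,1],[1,7,0,0,0,0,1],[1,7,0,0,0,0,1],[1,7,0,0,0,0,1]]
  ]
}}

```text
clock: 18.7
ee_pos: [0.4537, 0.1107, -0.0175]
tcp_rot: [-0.0, 0.746, 0.666, -0.0]
contact_force: [0.5, -0.8, 0.6]
grip_width: 0.0869
finger_force: 0.4
```

Request:
{"method": "move_arm", "body": {
  "series": [
    [[1,7,0,0,0,0,1],[1,7,0,0,0,0,1],[0,7,0,0,0,0,1],[1,7,0,0,0,0,1],[1,7,0,0,0,0,1],[1,7,0,0,0,0,1],[0,7,0,0,0,0,1],[1,7,0,0,0,0,1],[1,7,0,0,0,0,1],[1,7,0,0,0,0,1]]
  ]
}}

```text
clock: 19.95
ee_pos: [0.4617, 0.1807, -0.0175]
tcp_rot: [-0.0, 0.746, 0.666, -0.0]
contact_force: [-0.1, -0.4, 1.1]
grip_width: 0.0866
finger_force: 0.4
```

```bash
python3 -c "
from h import *
pin()"
```

```text
tcp [ 0.4617  0.1807 -0.0175]
scene 109 [0.4604 0.2053 0.0326] [464.4 207.2] [ 33.3 127.5] dir -8.7 z [0.025 0.038]
wrist 15071 [0.4638 0.2166 0.0314] [462.7 212.3] [ 37.  129.8] dir -6.3 z [0.023 0.035]
```

Request:
{"method": "move_arm", "body": {
  "series": [
    [[1,6,0,0,0,0,1],[0,6,0,0,0,0,1],[1,6,0,0,0,0,1],[0,5,0,0,0,0,1],[0,5,0,0,0,0,1],[0,4,0,0,0,0.01,1],[0,3,0,0,0,0.02,1],[0,2,0,0,0,0.02,1],[0,2,0,0,0,0.03,1],[0,1,0,0,0,0.03,1]]
  ]
}}

```text
clock: 21.3
ee_pos: [0.4637, 0.2203, -0.0174]
tcp_rot: [0.0, 0.707, 0.707, 0.0]
contact_force: [0.4, -2.6, 1.3]
grip_width: 0.0871
finger_force: 1.2
```

```bash
python3 -c "
from h import *
pin();print(ctrl.get_state()['contact_force'])"
```

```text
tcp [ 0.4637  0.2203 -0.0174]
scene 119 [0.4614 0.2492 0.0328] [467.7 252. ] [ 33.2 129.1] dir -6.9 z [0.025 0.037]
wrist 14873 [0.4679 0.258  0.0317] [466.7 244. ] [ 56.9 129.8] dir -5.4 z [0.025 0.035]
[ 0.51466834 -0.7200447   0.72871601]
```

Request:
{"method": "move_arm", "body": {
  "series": [
    [[0,2,0,0,0,0,1],[0,1,0,0,0,0,1],[0,1,0,0,0,0,1],[0,1,0,0,0,0,1],[0,1,0,0,0,0,1],[0,1,0,0,0,0,1]]
  ]
}}

```text
clock: 22.15
ee_pos: [0.4638, 0.2273, -0.0174]
tcp_rot: [0.0, 0.708, 0.706, 0.0]
contact_force: [0.8, -4.6, 2.2]
grip_width: 0.0869
finger_force: 2.0
```

Request:
{"method": "move_arm", "body": {
  "series": [
    [[0,1,0,0,0,0,1],[0,1,0,0,0,0,1],[0,0,0,0,0,0,1]]
  ]
}}

```text
clock: 22.52
ee_pos: [0.4636, 0.2294, -0.0175]
tcp_rot: [-0.0, 0.708, 0.706, 0.0]
contact_force: [0.6, -3.9, 2.5]
grip_width: 0.0866
finger_force: 1.8
```

```bash
python3 -c "
from h import *
pin();print(ctrl.get_state()['contact_force'],ctrl.get_state()['moment'])"
```

```text
tcp [ 0.4636  0.2294 -0.0175]
scene 120 [0.4665 0.2516 0.0316] [468.1 256.5] [ 30.9 128.5] dir -3.1 z [0.025 0.037]
wrist 13607 [0.4686 0.2621 0.0322] [467.4 247.6] [ 54.7 130. ] dir -0.6 z [0.026 0.035]
[ 2.32759628 -3.73872718  2.53295965] [-0.73607616 -0.47666938 -0.1481808 ]
```

Nearly parallel now. I'll press 1 mm at a time until the force builds evenly.

Request:
{"method": "move_arm", "body": {
  "series": [
    [[0,1,0,0,0,0,1],[0,1,0,0,0,0,1]]
  ]
}}

```text
clock: 22.88
ee_pos: [0.4637, 0.2312, -0.0174]
tcp_rot: [0.0, 0.708, 0.706, -0.0]
contact_force: [0.7, -4.0, 4.5]
grip_width: 0.0868
finger_force: 2.3
```

Request:
{"method": "move_arm", "body": {
  "series": [
    [[0,1,0,0,0,0,1],[0,0,0,0,0,0,1]]
  ]
}}

```text
clock: 23.12
ee_pos: [0.4637, 0.2322, -0.0174]
tcp_rot: [0.0, 0.708, 0.706, -0.0]
contact_force: [1.0, -4.5, 4.1]
grip_width: 0.0867
finger_force: 2.5
```

```bash
python3 -c "
from h import *
pin();print(ctrl.get_state()['contact_force'],ctrl.get_state()['moment'])
f=grab('wrist');cv2.imwrite('pics/c6.png',f['image'])"
```

```text
tcp [ 0.4637  0.2322 -0.0174]
scene 126 [0.4684 0.2516 0.0312] [469.9 254.2] [125.5  34.1] dir -0.4 z [0.025 0.036]
wrist 12550 [0.467  0.2627 0.0326] [467.4 249. ] [ 52. 130.] dir -0.0 z [0.029 0.035]
[ 1.51283557 -4.75472686  3.81886039] [-1.14702386 -0.52246165 -0.18813783]
```

View pics/c6.png

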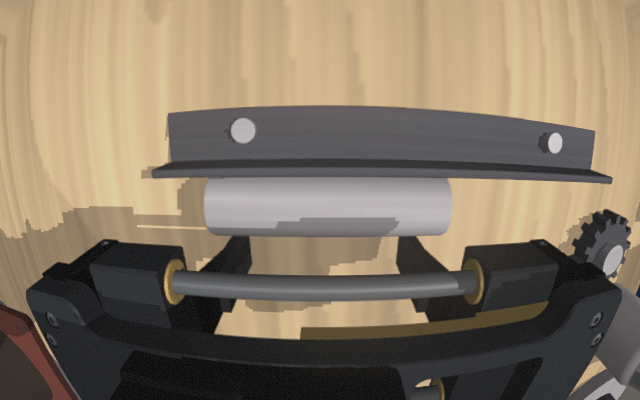

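The wrist view shows the pin parallel and apparently flush with the wall, spanning columns 205–450 of the stop's 150–610. I'll press once more to see whether the force rises.

Request:
{"method": "move_arm", "body": {
  "series": [
    [[0,1,0,0,0,0,1],[0,1,0,0,0,0,1],[0,0,0,0,0,0,1]]
  ]
}}

```text
clock: 23.65
ee_pos: [0.4637, 0.2323, -0.0176]
tcp_rot: [0.001, 0.709, 0.706, -0.001]
contact_force: [0.7, -11.0, 8.1]
grip_width: 0.087
finger_force: 5.4
```

Request:
{"method": "move_arm", "body": {
  "series": [
    [[0,1,0,0,0,0,1],[0,0,0,0,0,0,1]]
  ]
}}

```text
clock: 23.9
ee_pos: [0.4637, 0.2323, -0.0176]
tcp_rot: [0.001, 0.709, 0.706, -0.002]
contact_force: [0.2, -13.9, 9.8]
grip_width: 0.0868
finger_force: 7.0
```

The force rose to 14 N with no further movement, so the pin is against the wall. I'll retract slowly and check that it stays.

Request:
{"method": "move_arm", "body": {
  "series": [
    [[0,-1,0,0,0,0,1],[0,-1,0,0,0,0,1],[0,-1,0,0,0,0,1],[0,-2,0,0,0,0,1],[0,-3,0,0,0,0,1],[0,-6,0,0,0,0,1],[0,-15,0,0,0,0,1],[0,-20,10,0,0,0,1],[0,-20,40,0,0,0,1],[0,-20,50,0,0,0,1]]
  ]
}}

```text
clock: 25.15
ee_pos: [0.4626, 0.1444, 0.0828]
tcp_rot: [-0.001, 0.708, 0.706, -0.001]
contact_force: [1.4, -0.9, 0.2]
grip_width: 0.0869
finger_force: 0.0
```

Request:
{"method": "move_arm", "body": {
  "series": [
    [[0,-50,0,0,0,0.03,0],[0,-55,0,0,0,0.03,0],[0,-55,0,0,0,0.03,0],[0,-55,0,0,0,0.03,0],[0,-55,0,0,0,0.03,0],[0,-55,0,0,0,0.03,0],[0,-45,0,0,0,0.03,0],[0,-20,0,0,0,0.035,0],[0,0,0,0,0,0,0],[0,0,0,0,0,0,0]]
  ]
}}

```text
clock: 26.4
ee_pos: [0.4634, -0.2428, 0.0824]
tcp_rot: [-0.0, 0.617, 0.787, 0.0]
contact_force: [-0.1, 0.4, -0.6]
grip_width: 0.0017
finger_force: 0.0
```

```bash
python3 -c "
from h import *
print(ctrl.get_state()['ee_pos'])
f=grab('top');P=cloud(f).reshape(-1,3)
g=grab('scene');Q=cloud(g).reshape(-1,3)
for n,q in(('T',P),('S',Q)):
    k=(abs(q[:,0]-.47)<.1)&(q[:,1]>.2)&(q[:,1]<.273)&(q[:,2]>.02)&(q[:,2]<.045);fit(q[k],n+'pin')
    k=(abs(q[:,0]-.515)<.17)&(q[:,1]>.26)&(q[:,1]<.3)&(q[:,2]>.015)&(q[:,2]<.045);fit(q[k],n+'stop')
a=cv2.resize(f['image'][165:285,225:435],None,fx=1.9,fy=1.9,interpolation=2)
b=cv2.resize(g['image'][100:290,190:400],None,fx=1.9,fy=1.9,interpolation=2)
b=b[:,:];H=b.shape[0];c=np.zeros((H,a.shape[1]+b.shape[1],3),np.uint8);c[:a.shape[0],:a.shape[1]]=a;c[:,a.shape[1]:]=b
cv2.imwrite('pics/c7.png',c)"
```

```text
[ 0.46342455 -0.24281807  0.08244006]
Tpin 379 [0.4652 0.2573 0.0326] [466.1 257.6] [ 30.  130.2] dir -0.5 z [0.023 0.039]
Tstop 376 [0.4886 0.2739 0.0312] [519.1 271.6] [ 23.4 299.5] dir 1.3 z [0.025 0.038]
Spin 382 [0.4698 0.2518 0.0315] [475.1 255. ] [148.3  33.1] dir 0.4 z [0.022 0.038]
Sstop 392 [0.5286 0.2752 0.0272] [518.4 271.6] [ 23.1 300.3] dir 0.7 z [0.017 0.036]
```

View pics/c7.png

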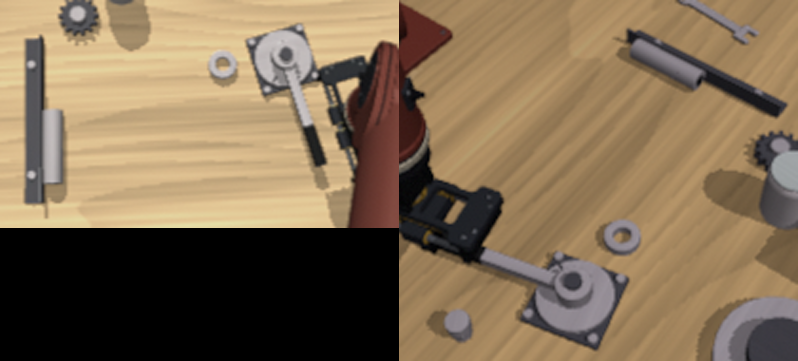

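The pin lies flush along the wall and the other parts look undisturbed. Now I lower beside the grip on the push side and approach the spanner.

Request:
{"method": "move_arm", "body": {
  "series": [
    [[0,0,-30,0,0,0,0],[0,0,-35,0,0,0,0],[0,0,-20,0,0,0,0],[0,0,-11,0,0,0,0],[0,0,0,0,0,0,0],[-1,4,0,0,0,0,0],[-1,4,0,0,0,0,0],[-1,4,0,0,0,0,0]]
  ]
}}

```text
clock: 27.5
ee_pos: [0.4609, -0.2315, -0.0129]
tcp_rot: [0.0, 0.617, 0.787, 0.0]
contact_force: [0.3, 0.3, -0.2]
grip_width: 0.0005
finger_force: 0.0
```

Request:
{"method": "move_arm", "body": {
  "series": [
    [[-1,3,0,0,0,0,0],[-1,3,0,0,0,0,0],[-1,3,0,0,0,0,0],[0,3,0,0,0,-0.02,0],[-1,3,0,0,0,-0.02,0],[0,3,0,0,0,-0.02,0]]
  ]
}}

```text
clock: 28.25
ee_pos: [0.4559, -0.216, -0.0133]
tcp_rot: [0.001, 0.641, 0.767, -0.001]
contact_force: [-3.5, -8.4, 1.0]
grip_width: 0.0005
finger_force: 4.0
```

Request:
{"method": "move_arm", "body": {
  "series": [
    [[-1,3,0,0,0,-0.02,0],[0,3,0,0,0,-0.02,0],[-1,3,0,0,0,-0.02,0],[0,3,0,0,0,-0.02,0]]
  ]
}}

```text
clock: 28.75
ee_pos: [0.4528, -0.2044, -0.0136]
tcp_rot: [-0.0, 0.671, 0.741, -0.002]
contact_force: [-6.7, -9.5, 1.2]
grip_width: 0.0005
finger_force: 4.4
```

Request:
{"method": "move_arm", "body": {
  "series": [
    [[0,3,0,0,0,-0.02,0],[0,3,0,0,0,-0.02,0],[0,3,0,0,0,-0.02,0],[0,3,0,0,0,-0.02,0]]
  ]
}}

```text
clock: 29.25
ee_pos: [0.4524, -0.1923, -0.0138]
tcp_rot: [-0.0, 0.701, 0.714, -0.002]
contact_force: [-7.4, -8.6, 1.7]
grip_width: 0.0009
finger_force: 4.5
```

Request:
{"method": "move_arm", "body": {
  "series": [
    [[-1,3,0,0,0,-0.02,0],[-1,3,0,0,0,-0.02,0],[-1,3,0,0,0,-0.02,0],[-1,3,0,0,0,-0.02,0]]
  ]
}}

```text
clock: 29.75
ee_pos: [0.4504, -0.1796, -0.0133]
tcp_rot: [0.001, 0.728, 0.685, -0.001]
contact_force: [0.5, -6.0, -0.6]
grip_width: 0.0007
finger_force: 3.4
```

Request:
{"method": "move_arm", "body": {
  "series": [
    [[0,3,0,0,0,-0.02,0],[0,3,0,0,0,-0.02,0],[0,2,0,0,0,-0.01,0]]
  ]
}}

```text
clock: 30.12
ee_pos: [0.4496, -0.1706, -0.0136]
tcp_rot: [-0.0, 0.745, 0.667, -0.001]
contact_force: [-2.7, -2.9, 0.4]
grip_width: 0.0003
finger_force: 1.8
```

Force is dropping, so it's near the give-way point.

Request:
{"method": "move_arm", "body": {
  "series": [
    [[0,2,0,0,0,-0.01,0],[0,2,0,0,0,-0.01,0]]
  ]
}}

```text
clock: 30.38
ee_pos: [0.4507, -0.1654, -0.0135]
tcp_rot: [-0.0, 0.751, 0.66, 0.0]
contact_force: [-0.2, -0.9, -0.4]
grip_width: 0.0007
finger_force: 0.4
```

Request:
{"method": "move_arm", "body": {
  "series": [
    [[0,2,0,0,0,-0.01,0],[0,2,0,0,0,-0.01,0]]
  ]
}}

```text
clock: 30.62
ee_pos: [0.4511, -0.1612, -0.0134]
tcp_rot: [0.0, 0.758, 0.653, 0.0]
contact_force: [-0.1, 0.0, 1.1]
grip_width: 0.0011
finger_force: 0.0
```

```bash
cat > sp.py <<'E'
from h import *
s=ctrl.get_state();print(s['ee_pos'],s['contact_force'])
for n in('scene','top'):
    f=grab(n);q=cloud(f).reshape(-1,3)
    r=np.hypot(q[:,0]-.606,q[:,1]+.161);k=(r>.06)&(r<.215)&(q[:,2]>.025)&(q[:,2]<.052)&(q[:,0]<.56)
    q=q[k];a=np.degrees(np.arctan2(-.161-q[:,1],.606-q[:,0]))
    print(n,np.histogram(a,bins=np.arange(-40,25,4)))
E
python3 sp.py
```

```text
[ 0.45113024 -0.16118412 -0.01335879] [-0.06739342  0.04997266  1.13437374]
scene (array([  0,  14, 121, 114,  37,   5,   0,   0,   0,   2,   2,   2,   0,
         0,   0,   0]), array([-40, -36, -32, -28, -24, -20, -16, -12,  -8,  -4,   0,   4,   8,
        12,  16,  20,  24]))
top (array([  1,  29, 119, 100,   7,   0,   0,   0,   0,   0,   0,   0,   0,
         0,   0,   0]), array([-40, -36, -32, -28, -24, -20, -16, -12,  -8,  -4,   0,   4,   8,
        12,  16,  20,  24]))
```

It snapped through: the arm is now at about −27°, and the force is zero. I'll back away, lift clear and verify.

Request:
{"method": "move_arm", "body": {
  "series": [
    [[0,-10,0,0,0,0,0],[0,-20,0,0,0,0,0],[0,-10,30,0,0,0,0],[-5,-30,50,0,0,0,0],[-20,-50,20,0,0,0,0],[-20,-50,0,0,0,0,0],[-20,-50,0,0,0,0,0],[-20,-50,0,0,0,0,0],[-20,-40,0,0,0,0,0],[0,0,0,0,0,0,0]]
  ]
}}

```text
clock: 31.98
ee_pos: [0.3419, -0.476, 0.0862]
tcp_rot: [-0.0, 0.76, 0.65, -0.001]
contact_force: [-0.3, 1.0, -0.6]
grip_width: 0.0005
finger_force: 0.0
```

```bash
python3 - <<'E'
from h import *
A={'T':np.load('top.npy').reshape(-1,3),'S':np.load('scene.npy').reshape(-1,3)}
f=grab('top');g=grab('scene')
B={'T':cloud(f).reshape(-1,3),'S':cloud(g).reshape(-1,3)}
def sel(q,c,r,z0,z1): return q[(np.hypot(q[:,0]-c[0],q[:,1]-c[1])<r)&(q[:,2]>z0)&(q[:,2]<z1)]
for n in 'TS':
    for nm,D in(('old',A),('new',B)):
        q=D[n];r=np.hypot(q[:,0]-.606,q[:,1]+.161)
        k=(r>.07)&(r<.215)&(q[:,2]>.03)&(q[:,2]<.052)&(q[:,0]<.56)
        k&=(q[:,1]<-.15) if nm=='old' else (q[:,1]>-.15)
        fit(q[k],n+nm+' spanner')
        for b,c,R,z0,z1 in(('socket',(.518,-.283),.035,.03,.05),('bearing',(.602,-.05),.04,.009,.025)):
            fit(sel(q,c,R,z0,z1),n+nm+b)
q=B['T'];fit(q[(abs(q[:,0]-.47)<.1)&(q[:,1]>.2)&(q[:,1]<.273)&(q[:,2]>.02)&(q[:,2]<.045)],'pin')
cv2.imwrite('pics/c8.png',np.hstack([cv2.resize(f['image'][100:300,190:490],(400,267)),cv2.resize(g['image'],(400,267))]))
E
```

```text
Told spanner 329 [ 0.4797 -0.2123  0.0427] [ 485.  -242.5] [133.2 121.4] dir -41.8 z [0.037 0.048]
Toldsocket 71 [ 0.5169 -0.2806  0.0408] [ 517.6 -281. ] [27.2 28.6] dir -44.3 z [0.037 0.045]
Toldbearing 133 [ 0.6014 -0.0485  0.0155] [601.8 -49.3] [49.7 51.5] dir -10.8 z [0.011 0.02 ]
Tnew spanner 239 [ 0.4822 -0.0939  0.0439] [484.8 -96. ] [ 20.8 134.7] dir -28.0 z [0.04  0.049]
Tnewsocket 72 [ 0.5167 -0.2808  0.0401] [ 517.1 -281.1] [28.3 29.3] dir -30.3 z [0.035 0.045]
Tnewbearing 135 [ 0.6011 -0.0488  0.0157] [602.4 -48.1] [48.5 50.6] dir -1.7 z [0.011 0.021]
Sold spanner 589 [ 0.486  -0.2193  0.0415] [ 486.4 -244.3] [132.7 122. ] dir -48.1 z [0.033 0.046]
Soldsocket 148 [ 0.5196 -0.284   0.0393] [ 518.  -283.4] [30.4 30.9] dir -36.7 z [0.033 0.042]
Soldbearing 225 [ 0.6036 -0.0521  0.0155] [602.2 -50.7] [49.9 50.6] dir -50.3 z [0.01  0.018]
Snew spanner 327 [ 0.4854 -0.0985  0.0433] [484.3 -97.1] [ 20.5 133.9] dir -27.7 z [0.039 0.047]
Snewsocket 151 [ 0.5197 -0.284   0.039 ] [ 518.4 -283.1] [30.  30.4] dir -36.3 z [0.032 0.042]
Snewbearing 219 [ 0.6036 -0.0524  0.0156] [602.5 -51. ] [50.3 50.2] dir -48.8 z [0.011 0.019]
pin 377 [0.4645 0.2574 0.0329] [466.1 257.3] [ 30.3 130.4] dir -0.4 z [0.024 0.039]
```

View pics/c8.png

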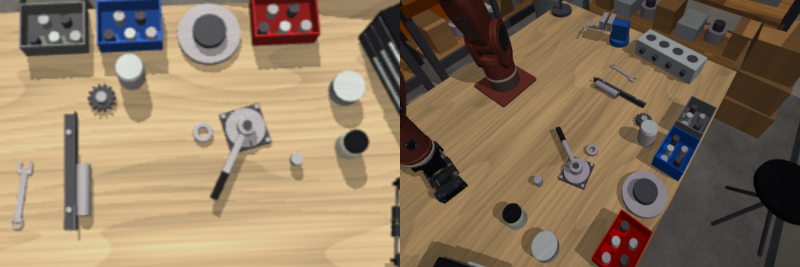

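The spanner is clicked at about 0.7 rad. The pin is flush along the stop, and the socket and bearing are where they were. The hand is clear of everything, so I'm handing in.

```bash
python3 -c "
from cell import ctrl
print(ctrl.hand_in())"
```

```text
the job is handed in; nothing more can be done
None
```

The job is handed in at about 32 s: the pin lies flush against the stop, gripped once at about 5 N to turn it on the bench because pushing alone would not yaw it; the spanner is clicked, measured at about 0.73 rad against 0.70, so a very small nut slip can't be ruled out; the socket and bearing measured unmoved, and the other parts looked undisturbed.

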